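# Take the left-hand keeper knob off a label-roll stand

## Robot

A 6-joint arm with a two-finger parallel gripper is mounted at the origin on the work surface; the furniture and walls round the work are solid. World frame = base frame: x ahead of the robot, y to its left, z up, the work surface at z = 0. Lengths are in mm, angles in rad, forces in N, time in s.
With the tool pointing down it reaches from about 375 to 975 mm from the base axis. Payload 3.8 kg.
Tool frame: the origin (TCP) lies between the finger pads; the fingertips stand 8 mm ahead of it and the grasp point (between the pads) lies 11 mm behind it (manip.finger_overhang is the distance from the TCP to the fingertips, in mm); z points along the fingers, y is the direction in which the jaws open and shut (so a half turn about z gives the same grasp; the last joint's range is limited). The gripper opens to 85 mm and grips with 20 to 120 N. Pads are 22 mm wide; open, the fingers measure 114 mm over their backs; the gripper's body (76 mm by 85 mm) begins 54 mm behind the grasp point. The pads swing forward as they close: fully open they stand 13 mm farther back than shut.
Start: joints at [-1.291, 0.264, 1.604, -0, 1.274, -0.037], TCP at [210.275, -641.406, 200.98] pointing down, gripper open.
Joint ranges: [-2.63, 2.63], [-0.94, 2.18], [0.31, 2.57], [-1.31, 4.45], [0, 2.66], [-2.55, 2.55]. Speed limits (rad/s): [2.57, 2.57, 3.14, 3.14, 3.14, 3.14].

## Interface

Orientations are given as a unit quaternion [w, x, y, z].
In Python, from cell import sensors, cams, order, manip gives the robot as it stands.
- The arm moves only by the shell command python3 -m jog 'ROWS'. ROWS is JSON, a list of rows, each an object of numbers: "wx", "wy", "wz": the turn, a rotation vector about the world's x, y, z in rad; "dx", "dy", "dz": the shift along the world's x, y, z in mm; "hand": the opening, from -1 (shut) to 1 (fully open). A call has 1 to 12 rows; each row shifts and turns the pose as measured when the row begins; what a row does not reach is not made up. A row lasts 1/12 s, in which the tool goes at most 41.7 mm and 7.16 degrees, less where a joint would pass 70% of its speed; a pose out of reach is approached as far as the arm can. A call with a gripper value outside its range is refused whole. The fingers move at their own pace and stop on an object; the grip force is fixed at half the most. Time passes only in rows, so rows that do not move let the fingers close. It gives the time, the measured TCP pose, the force and the opening at its end, in the units of the state.
- sensors.get_obs(): the state, without advancing time (a new reading comes with each control period).
- cams.capture(name): name is "side" or "top" or "wrist"; returns a dict with "pixels" (480x640x3 uint8, red, green, blue), "fx", "fy", "cx", "cy" (pixels), "T" (4x4, takes a point from camera to world coordinates). Camera axes: x right, y down, z forward; pixel columns grow to the right and rows downward; lengths in mm; the calibration is good to about 2 mm. A picture is of the moment at which its call begins. There is no depth.
- order.hand_in(): hands the job in, once; it reports no verdict.
The state is a dict: "time": time; "joint_positions": joint angles; "qd": joint speeds; "joint_torque": joint torques, N m; "ee_pos": TCP position; "tcp_rot": TCP orientation; "wrist_force": force on the tool from outside, world axes, zero at the start; "wrist_torque": the same for the moment, N m; "opening": finger opening in mm.
Only numpy, scipy, OpenCV 4.12 (cv2) and the standard library are available. Lean on these libraries where they do the work, as an engineer would, in place of code of your own. Each camera call takes 0.05 s, during which the arm holds its last target. There are 200 camera calls.

## Task

The label roll under the keeper knob with the engraved white arrow is to be changed, so unscrew that knob and stand it upright in the coin tray, gently. It has a left-hand thread, so it comes off clockwise as the arrow shows; let it climb as it turns and feel when the thread lets go, without forcing it on its thread and without dropping it. The other stand's plain knob has to stay tight as it is, and the tray and the other things on the counter stay where they are.

Things in the scene. Friction and masses are not known exactly. Their poses are not given: they have to be found in the camera images.
- marked_knob: the keeper knob to take off: black, twelve-sided, 42 mm across flats, 44 mm over corners, 40 mm tall, about 90 g. Origin at the centre of its underside, z up its axis; one flat faces its +x, others every 30 degrees. Blind bore from below, 28 mm wide, 36 mm deep, holding the thread lugs. About 1.5 mm of play on the spindle; it stays where it is on the thread when let go, part-way too
- marked_stand: the fixed stand it is screwed on: round dark foot 84 mm wide, 10 mm high; white label roll 72 mm wide up to 41.5 mm; aluminium washer 45 mm wide up to 45 mm, where the knob's underside rests; threaded steel spindle inside the knob, tip 79 mm above the counter. Origin at the centre of the foot's underside, z up along the spindle
- plain_stand: a second fixed stand of the same shape and size, with a black knob of the same shape and size but without arrow and nicks; origin at the centre of the foot's underside, z up
- plain_knob_top (a point): centre of the plain knob's top face, 85 mm above the counter
- plain_knob (a joint): turn of the plain knob in rad, clockwise positive, 0 at the start
- coin_tray: dark grey-green rubber coin tray, loose, 115 (x) by 170 (y) by 17 mm; origin at the centre of its underside; flat floor 5 mm above the counter, 103 by 158 mm inside the 6 mm rims, which are 17 mm high
- price_stand_0: black bent price stand, 47x88x58 mm, at the back edge; origin at the centre of its underside
- price_stand_2: another black bent price stand, 47x88x58 mm, at the back edge; origin at the centre of its underside
- marked_knob_top (a point): centre of the marked knob's top, with the engraved white arc arrow (clockwise from above, head on +x) and white nicks round the edge
- marked_spindle_tip (a point): tip of the spindle, on its axis. Its coarse left-hand thread lifts the knob several mm as it turns clockwise and lets go after a quarter to half a turn in all; the climb rate and the thread's start are unmarked and must be felt. It jams if the knob is turned the other way, pulled up too early or held down while turning

How it is judged:
By the outcome, as a careful person would: the job done as asked, in the order asked, and still so for the second after the job is handed in, with the robot touching nothing.
It also fails if it takes over 72 s, if anything falls off the work surface, if the arm or the gripper's body presses on something with over 40 N, if the wrist force passes 120 N, or if a joint passes its speed limit or range.

## Working session

There is one attempt and no reset: what is moved stays moved. The work goes in short steps, Python scripts to look and compute and a shell command to move; the robot and the scene stay as the last step left them, time stands still between calls to the robot, and variables do not carry over. Pictures are saved under pics/ and viewed, about 8 in all and at most 12, crops included, and the job is handed in when it is done.

```bash
mkdir -p pics; ls; cat > h.py <<'E'
import numpy as np,cv2
from cell import sensors,cams,order,manip
def cap(n,f):
    c=cams.capture(n); cv2.imwrite('pics/'+f,c['pixels'][:,:,::-1]); np.savez('pics/'+f+'.npz',**{k:c[k] for k in c}); return c
def ray(c,u,v,z):
    T=np.array(c['T']); d=T[:3,:3]@np.array([(u-c['cx'])/c['fx'],(v-c['cy'])/c['fy'],1]); o=T[:3,3]
    return o+d*(z-o[2])/d[2]
def proj(c,p):
    T=np.array(c['T']); q=T[:3,:3].T@(np.array(p,float)-T[:3,3]); return [round(float(c['fx']*q[0]/q[2]+c['cx']),1),round(float(c['fy']*q[1]/q[2]+c['cy']),1)]
E
python3 - <<'E'
from h import *
for n in('top','side'):
    c=cap(n,n+'0.png'); print(n,c['fx'],c['cx'],c['cy'],np.round(c['T'],3).tolist())
o=sensors.get_obs();print(o)
E
```

```text
pics
top 491.50293914736216 317.92354202621704 236.47059909676608 [[0.019, -0.998, 0.053, 419.882], [-1.0, -0.018, 0.018, -1.5], [-0.017, -0.053, -0.998, 1128.124], [0.0, 0.0, 0.0, 1.0]]
side 504.2392635173957 311.24170019211385 235.54646914345585 [[-1.0, 0.006, -0.005, 481.997], [0.008, 0.597, -0.802, 683.608], [-0.002, -0.802, -0.597, 605.139], [0.0, 0.0, 0.0, 1.0]]
{'time': 0.1, 'joint_positions': array([-1.29093050e+00,  2.64674945e-01,  1.60520019e+00, -2.50990508e-05,
        1.27370020e+00, -3.69162460e-02]), 'qd': array([ 0.00088701, -0.0003614 , -0.00283004,  0.00068837,  0.00042981,
       -0.0009792 ]), 'joint_torque': array([-1.01505079e-04, -5.16708577e+01, -3.68588948e+01, -4.57293220e-05,
        6.24230583e-03, -2.19712751e-05]), 'ee_pos': array([ 210.05519073, -640.74742213,  199.80862786]), 'tcp_rot': array([-9.82580210e-04,  9.87481276e-01,  1.57733148e-01, -1.32034446e-04]), 'wrist_force': array([-0.00411836,  0.15556991, -0.22052539]), 'wrist_torque': array([ 0.02509335,  0.005837  , -0.01956151]), 'opening': 85.51921661951395}
```

View pics/top0.png

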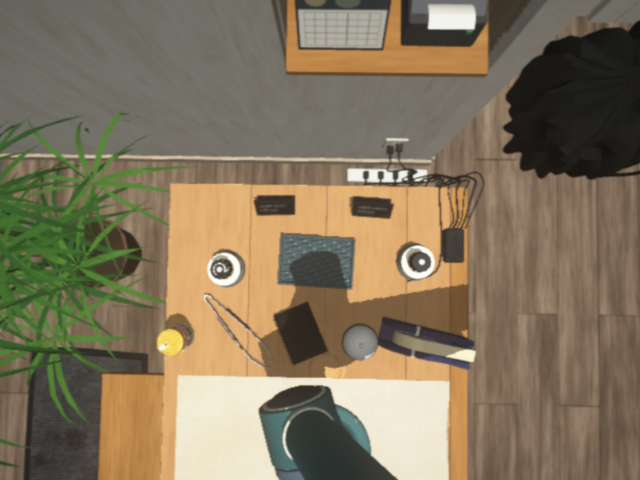

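View pics/side0.png

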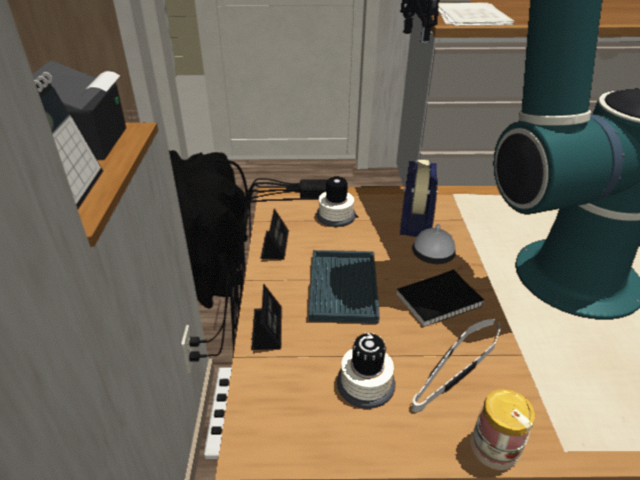

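The knob with the white arrow is on the +y stand, at top (222,268) and side (369,343). The plain one is at top (419,261). The tray is centred near top (316,261).

```bash
python3 - <<'E'
from h import *
t=cv2.imread('pics/top0.png');s=cv2.imread('pics/side0.png')
a=cv2.resize(t[243:293,200:250],(400,400),interpolation=cv2.INTER_CUBIC)
b=cv2.resize(s[325:410,330:410],(400,425),interpolation=cv2.INTER_CUBIC)
o=np.zeros((425,800,3),np.uint8);o[:400,:400]=a;o[:,400:]=b
cv2.imwrite('pics/z1.png',o)
T=np.load('pics/top0.png.npz');S=np.load('pics/side0.png.npz')
print('tray corners z17',[np.round(ray(T,u,v,17)[:2]).tolist() for u,v in((281,233),(355,236),(352,289),(278,286))])
print('knob top guesses',ray(T,221,268,85),ray(S,369,341,85),'plain',ray(T,421,261,85),ray(S,337,183,85))
E
```

```text
tray corners z17 [[485.0, 103.0], [481.0, -65.0], [361.0, -60.0], [365.0, 107.0]]
knob top guesses [404.01215996 222.19209268  85.        ] [401.57205087 223.5088632   85.        ] plain [ 426.71586136 -201.28033747   85.        ] [ 424.54458271 -191.88304199   85.        ]
```

View pics/z1.png

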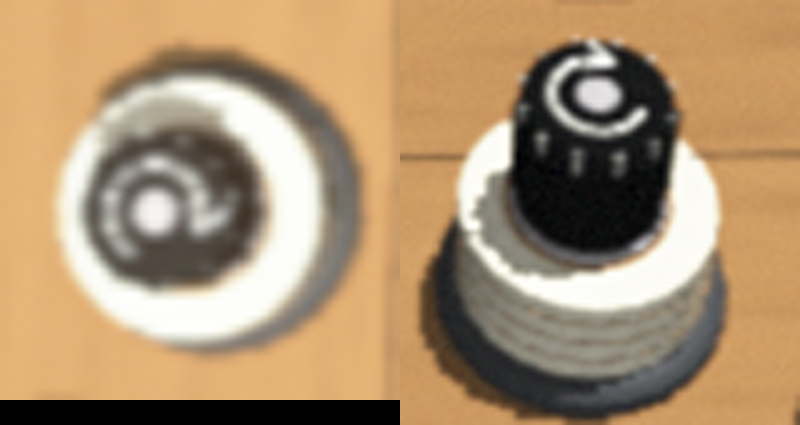

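```bash
python3 -m jog '[{"dx":26,"dy":32,"wz":0.122},{"dx":26,"dy":32,"wz":0.122},{"dx":26,"dy":32,"wz":0.122},{"dx":26,"dy":32,"wz":0.122},{"dx":26,"dy":32,"wz":0.122},{"dx":26,"dy":32,"wz":0.122},{"dx":26,"dy":32,"wz":0.122},{"dx":26,"dy":32,"wz":0.122},{"dx":26,"dy":32,"wz":0.122},{"dx":26,"dy":32,"wz":0.122},{"dx":26,"dy":32,"wz":0.122},{"dx":26,"dy":32,"wz":0.122}]'
python3 - <<'E'
from h import *
T=np.load('pics/top0.png.npz');S=np.load('pics/side0.png.npz')
print(ray(T,219.25,269.4,85),ray(S,370,344.2,85))
E
```

```text
[400.97361505 225.83785141  85.        ] [400.79056935 229.12244735  85.        ]validation failed for argument at $[0]...
```

```bash
python3 -m jog '[{"wx":0,"wy":0,"wz":0.122,"dx":26,"dy":32,"dz":0,"hand":1}]'; python3 -m jog --help | head -30
```

```text
time: 0.18
ee_pos: [232.4, -612.6, 198.9]
tcp_rot: [0.0, 0.976, 0.216, -0.002]
wrist_force: [1.2, 0.6, 0.6]
opening: 85.5invalid input: not JSON, or not a number
```

```bash
python3 -m jog '[{"wx":0,"wy":0,"wz":0.122,"dx":26,"dy":32,"dz":0,"hand":1},{"wx":0,"wy":0,"wz":0.122,"dx":26,"dy":32,"dz":0,"hand":1},{"wx":0,"wy":0,"wz":0.122,"dx":26,"dy":32,"dz":0,"hand":1},{"wx":0,"wy":0,"wz":0.122,"dx":26,"dy":32,"dz":0,"hand":1},{"wx":0,"wy":0,"wz":0.122,"dx":26,"dy":32,"dz":0,"hand":1},{"wx":0,"wy":0,"wz":0.122,"dx":26,"dy":32,"dz":0,"hand":1},{"wx":0,"wy":0,"wz":0.122,"dx":26,"dy":32,"dz":0,"hand":1},{"wx":0,"wy":0,"wz":0.122,"dx":26,"dy":32,"dz":0,"hand":1},{"wx":0,"wy":0,"wz":0.122,"dx":26,"dy":32,"dz":0,"hand":1},{"wx":0,"wy":0,"wz":0.122,"dx":26,"dy":32,"dz":0,"hand":1},{"wx":0,"wy":0,"wz":0.122,"dx":26,"dy":32,"dz":0,"hand":1}]'
```

```text
time: 1.1
ee_pos: [515.2, -250.9, 192.0]
tcp_rot: [-0.003, 0.617, 0.787, -0.003]
wrist_force: [1.0, -0.5, -0.0]
opening: 85.8
```

```bash
python3 -m jog '[{"wx":0,"wy":0,"wz":0.122,"dx":-9,"dy":38,"dz":0,"hand":1},{"wx":0,"wy":0,"wz":0.122,"dx":-9,"dy":38,"dz":0,"hand":1},{"wx":0,"wy":0,"wz":0.122,"dx":-9,"dy":38,"dz":0,"hand":1},{"wx":0,"wy":0,"wz":0.122,"dx":-9,"dy":38,"dz":0,"hand":1},{"wx":0,"wy":0,"wz":0.122,"dx":-9,"dy":38,"dz":0,"hand":1},{"wx":0,"wy":0,"wz":0.122,"dx":-9,"dy":38,"dz":0,"hand":1},{"wx":0,"wy":0,"wz":0.122,"dx":-9,"dy":38,"dz":0,"hand":1},{"wx":0,"wy":0,"wz":0.122,"dx":-9,"dy":38,"dz":0,"hand":1},{"wx":0,"wy":0,"wz":0.122,"dx":-9,"dy":38,"dz":0,"hand":1},{"wx":0,"wy":0,"wz":0.122,"dx":-9,"dy":38,"dz":0,"hand":1},{"wx":0,"wy":0,"wz":0.122,"dx":-9,"dy":38,"dz":0,"hand":1},{"wx":0,"wy":0,"wz":0.122,"dx":-9,"dy":38,"dz":0,"hand":1}]'; python3 -m jog '[{"wx":0,"wy":0,"wz":0.122,"dx":0,"dy":0,"dz":0,"hand":1},{"wx":0,"wy":0,"wz":0.122,"dx":0,"dy":0,"dz":0,"hand":1},{"wx":0,"wy":0,"wz":0,"dx":0,"dy":0,"dz":0,"hand":1}]'
python3 - <<'E'
from h import *
c=cap('wrist','w1.png'); o=sensors.get_obs(); print(o['joint_positions'],o['ee_pos'],o['tcp_rot'],np.round(c['T'],3).tolist())
for z in (0,85): print(proj(c,[401,227,z]))
E
```

```text
time: 2.1
ee_pos: [401.7, 225.7, 186.3]
tcp_rot: [-0.002, -0.085, 0.996, -0.005]
wrist_force: [0.4, 0.1, -0.6]
opening: 85.4
time: 2.35
ee_pos: [397.0, 234.7, 185.3]
tcp_rot: [-0.003, -0.214, 0.977, -0.004]
wrist_force: [0.6, 0.1, -0.4]
opening: 85.3
[ 0.4834071  -0.13297831  2.05504501 -0.0057305   1.22697918 -1.51139084] [397.05939375 234.2550677  185.15697603] [-0.00286797 -0.21136803  0.97739573 -0.00359438] [[-0.417, 0.861, 0.291, 321.577], [0.909, 0.398, 0.127, 201.231], [-0.006, 0.318, -0.948, 358.127], [0.0, 0.0, 0.0, 1.0]]
[310.7, 201.1]
[308.1, 224.2]
```

View pics/w1.png

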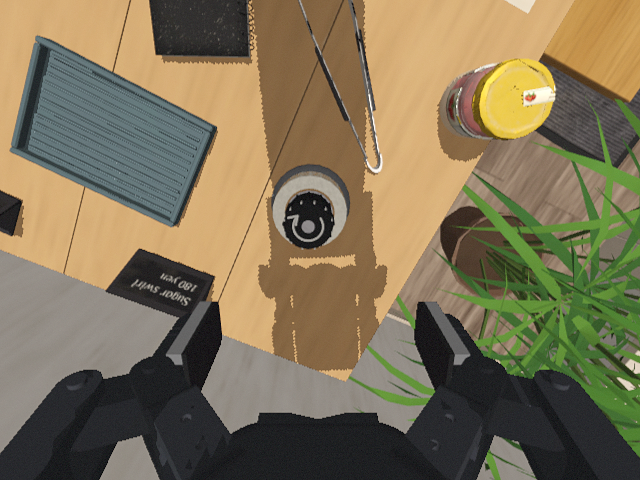

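```bash
python3 - <<'E'
from h import *
c=np.load('pics/w1.png.npz'); im=cv2.imread('pics/w1.png')
g=np.array([[proj(c,[401+ (240-v)/8,227+(240-u)/8,85]) for u in range(0,480)] for v in range(0,480)],np.float32)
o=cv2.remap(im,g[...,0],g[...,1],cv2.INTER_CUBIC)
cv2.imwrite('pics/z2.png',cv2.convertScaleAbs(o,alpha=1.5,beta=20))
E
```

```text
(no output)
```

View pics/z2.png

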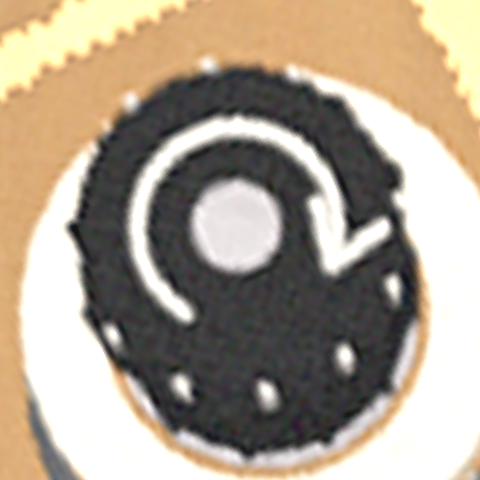

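The rectified view (+x up, +y left) shows the knob centre at (236,226), about world (402.7,227.5). The arrow head lies towards −y. The nicks repeat at about 10°+30k. I'll go closer to settle whether they sit on flats or corners.

```bash
python3 -m jog '[{"wx":0,"wy":0,"wz":0,"dx":3,"dy":-3,"dz":-37,"hand":1},{"wx":0,"wy":0,"wz":0,"dx":2.5,"dy":-4,"dz":-35,"hand":1},{"wx":0,"wy":0,"wz":0,"dx":0,"dy":0,"dz":0,"hand":1}]'
python3 - <<'E'
from h import *
c=cap('wrist','w2.png'); im=cv2.imread('pics/w2.png')
g=np.array([[proj(c,[402.7+ (288-v)/12,227.5+(288-u)/12,85]) for u in range(0,576)] for v in range(0,576)],np.float32)
o=cv2.remap(im,g[...,0],g[...,1],cv2.INTER_CUBIC)
cv2.imwrite('pics/z3.png',cv2.convertScaleAbs(o,alpha=1.5,beta=20))
print(sensors.get_obs()['ee_pos'])
E
```

```text
time: 2.65
ee_pos: [405.1, 227.4, 114.2]
tcp_rot: [0.001, -0.206, 0.979, -0.003]
wrist_force: [-1.6, -1.4, -1.5]
opening: 85.2
[406.37628186 228.2396452  116.87880554]
```

View pics/z3.png

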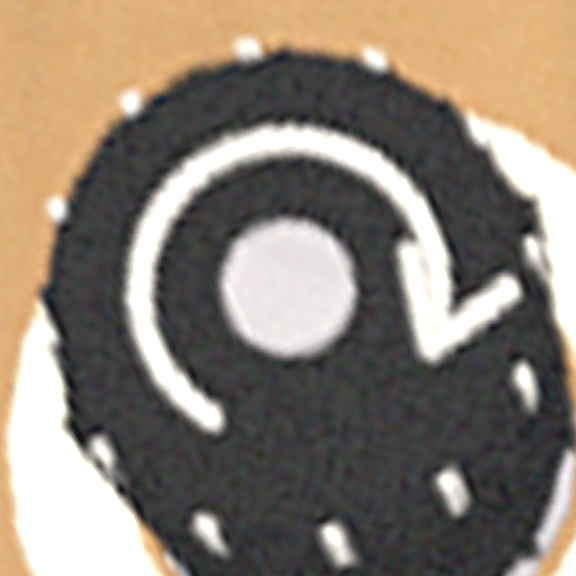

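```bash
cat > fit.py <<'E'
from h import *
from scipy.optimize import minimize
def run(f):
    c=np.load(f'pics/{f}.npz'); im=cv2.imread(f'pics/{f}').max(2).astype(np.float32)
    ctr=proj(c,[402.7,227.5,70]); x0,y0=int(ctr[0])-60,int(ctr[1])-60; K=8
    big=cv2.resize(im[y0:y0+120,x0:x0+120],None,fx=K,fy=K,interpolation=cv2.INTER_CUBIC)
    m=(big<85).astype(np.uint8); n,l,st,ce=cv2.connectedComponentsWithStats(m); 
    k=l[60*K+K*6:60*K+K*12,60*K-40:60*K+40]; k=np.bincount(k[k>0]).argmax(); m=(l==k).astype(np.uint8)
    cs,_=cv2.findContours(m,cv2.RETR_EXTERNAL,cv2.CHAIN_APPROX_NONE); m[:]=0; cv2.drawContours(m,cs,-1,1,-1)
    pts=max(cs,key=len)[:,0,:].astype(float)
    def poly(p):
        a=np.radians(p[2]+15+30*np.arange(12)); r=p[3]/np.cos(np.pi/12)
        P=[proj(c,[p[0]+r*np.cos(t),p[1]+r*np.sin(t),z]) for z in(45+p[4],85) for t in a]
        q=(np.array(P)-[x0,y0]+.5)*K-.5
        return cv2.convexHull(q.astype(np.float32))
    def cost(p):
        h=poly(p); d=np.array([cv2.pointPolygonTest(h,tuple(q),True) for q in pts[::6]])/K
        return np.mean(np.minimum(np.abs(d),1.0)**2)**.5
    for y in range(0,30,5):
        r=minimize(lambda v:cost([v[0],v[1],y,v[2],v[3]]),[402.7,227.5,21,0],method='Nelder-Mead',options=dict(maxiter=150,initial_simplex=np.array([[402.7,227.5,21,0],[403.7,227.5,21,0],[402.7,228.5,21,0],[402.7,227.5,20.5,0],[402.7,227.5,21,1]])))
        print(f,y,np.round(r.x,2),round(r.fun,4))
run('w1.png');run('w2.png')
E
python3 fit.py
```

```text
w1.png 0 [402.16 227.31  20.21   1.05] 0.5981
w1.png 5 [402.08 227.28  20.25   0.55] 0.5513
w1.png 10 [402.1  227.27  20.25   0.76] 0.5056
w1.png 15 [402.12 227.22  20.19   0.99] 0.5428
w1.png 20 [402.21 227.32  20.16   0.58] 0.6058
w1.png 25 [4.0226e+02 2.2734e+02 2.0110e+01 3.7000e-01] 0.6258Traceback (most recent call last):
  File "fit.py", line 22, in <module>
    run('w1.png');run('w2.png')
                  ~~~^^^^^^^^^^
  File "fit.py", line 8, in run
    k=l[60*K+K*6:60*K+K*12,60*K-40:60*K+40]; k=np.bincount(k[k>0]).argmax(); m=(l==k).astype(np.uint8)
                                               ~~~~~~~~~~~~~~~~~~~~~~~~~~^^
ValueError: attempt to get argmax of an empty sequence
```

The silhouette fit has a clear minimum at yaw 10° (mod 30), so the flats face 10+30k and the centre is about (402.3,227.4). I'll turn the jaws to the 100° flat and descend.

```bash
python3 -m jog '[{"wx":0,"wy":0,"wz":-0.12,"dx":-4,"dy":-0.8,"dz":0,"hand":1},{"wx":0,"wy":0,"wz":-0.12,"dx":0,"dy":0,"dz":0,"hand":1},{"wx":0,"wy":0,"wz":0,"dx":0,"dy":0,"dz":-10,"hand":1},{"wx":0,"wy":0,"wz":0,"dx":0,"dy":0,"dz":0,"hand":1}]'; python3 - <<'E'
from h import *
from scipy.spatial.transform import Rotation as R
o=sensors.get_obs();q=o['tcp_rot'];M=R.from_quat(q,scalar_first=True).as_matrix();print(o['ee_pos'],np.degrees(np.arctan2(M[1,1],M[0,1])),M[:,2],o['joint_positions'][5],o['wrist_force'],o['wrist_torque'])
E
```

```text
time: 3.03
ee_pos: [405.3, 226.7, 111.6]
tcp_rot: [0.004, -0.078, 0.997, -0.002]
wrist_force: [-0.6, -0.6, 0.2]
opening: 85.2
[405.32852073 226.72596584 111.64460331] 98.92094351533636 [ 0.00738723 -0.00309194 -0.99996793] -1.2618705073349124 [-0.57305656 -0.56173654  0.15638382] [-0.01136283 -0.01325437  0.00457737]
```

```bash
cat > s.py <<'E'
from h import *
from scipy.spatial.transform import Rotation as R
o=sensors.get_obs();q=o['tcp_rot'];M=R.from_quat(q,scalar_first=True).as_matrix()
print('t',round(o['time'],2),'p',o['ee_pos'].round(2),'yaw',round(np.degrees(np.arctan2(M[1,1],M[0,1])),2),'tilt',M[:2,2].round(4),'j6',round(o['joint_positions'][5],3),'F',o['wrist_force'].round(2),'M',o['wrist_torque'].round(3),'op',round(o['opening'],2))
E
python3 -m jog '[{"wx":0.003,"wy":0.007,"wz":0.018,"dx":-2.9,"dy":0.7,"dz":-20,"hand":1},{"wx":0,"wy":0,"wz":0,"dx":0,"dy":0,"dz":-20,"hand":1},{"wx":0,"wy":0,"wz":0,"dx":0,"dy":0,"dz":0,"hand":1},{"wx":0,"wy":0,"wz":0,"dx":0,"dy":0,"dz":0,"hand":1}]'; python3 s.py
```

```text
time: 3.37
ee_pos: [407.1, 228.8, 76.3]
tcp_rot: [0.005, -0.09, 0.996, 0.002]
wrist_force: [-0.2, 0.5, 0.3]
opening: 85.3
t 3.37 p [407.07 228.83  76.3 ] yaw 100.34 tilt [0.0087 0.0044] j6 -1.293 F [-0.2   0.55  0.32] M [ 0.009 -0.028  0.026] op 85.28
```

```bash
python3 -m jog '[{"wx":0,"wy":0,"wz":0,"dx":-3,"dy":-1.2,"dz":-5,"hand":1},{"wx":0.004,"wy":0.008,"wz":0,"dx":-2,"dy":0,"dz":-4,"hand":1},{"wx":0,"wy":0,"wz":0,"dx":0,"dy":0,"dz":0,"hand":1}]'; python3 s.py
```

```text
time: 3.62
ee_pos: [403.6, 228.3, 69.8]
tcp_rot: [0.002, -0.091, 0.996, 0.005]
wrist_force: [-0.2, -0.4, 0.2]
opening: 85.2
t 3.62 p [403.61 228.34  69.77] yaw 100.43 tilt [0.0035 0.0105] j6 -1.304 F [-0.23 -0.39  0.22] M [-0.049  0.009  0.021] op 85.15
```

```bash
python3 -m jog '[{"wx":0.01,"wy":0.003,"wz":0,"dx":-1,"dy":-1,"dz":-3,"hand":1},{"wx":0,"wy":0,"wz":0,"dx":0,"dy":0,"dz":0,"hand":1},{"wx":0,"wy":0,"wz":0,"dx":0,"dy":0,"dz":0,"hand":1}]'; python3 s.py
```

```text
time: 3.87
ee_pos: [403.5, 227.8, 68.0]
tcp_rot: [0.002, -0.091, 0.996, 0.011]
wrist_force: [1.1, -0.7, 0.7]
opening: 85.5
t 3.87 p [403.47 227.79  67.97] yaw 100.48 tilt [0.0023 0.0227] j6 -1.323 F [ 1.14 -0.67  0.71] M [ 0.017 -0.039 -0.003] op 85.52
```

```bash
python3 -m jog '[{"wx":-0.021,"wy":0.002,"wz":0,"dx":-1,"dy":-0.4,"dz":-2,"hand":1},{"wx":0,"wy":0,"wz":0,"dx":0,"dy":0,"dz":0,"hand":1},{"wx":0,"wy":0,"wz":0,"dx":0,"dy":0,"dz":0,"hand":1}]'; python3 s.py
```

```text
time: 4.12
ee_pos: [403.0, 227.2, 66.6]
tcp_rot: [0.001, -0.091, 0.996, 0.001]
wrist_force: [0.6, 0.2, -0.0]
opening: 85.3
t 4.12 p [403.03 227.25  66.65] yaw 100.44 tilt [0.0014 0.002 ] j6 -1.295 F [ 0.55  0.19 -0.04] M [ 0.016 -0.002  0.008] op 85.27
```

```bash
python3 -m jog '[{"wx":0,"wy":0,"wz":0,"dx":0,"dy":0,"dz":0,"hand":0.1},{"wx":0,"wy":0,"wz":0,"dx":0,"dy":0,"dz":0,"hand":0.1},{"wx":0,"wy":0,"wz":0,"dx":0,"dy":0,"dz":0,"hand":0.1},{"wx":0,"wy":0,"wz":0,"dx":0,"dy":0,"dz":0,"hand":0.1},{"wx":0,"wy":0,"wz":0,"dx":0,"dy":0,"dz":0,"hand":0.1},{"wx":0,"wy":0,"wz":0,"dx":0,"dy":0,"dz":0,"hand":0.1},{"wx":0,"wy":0,"wz":0,"dx":0,"dy":0,"dz":0,"hand":0.1},{"wx":0,"wy":0,"wz":0,"dx":0,"dy":0,"dz":0,"hand":0.1}]'; python3 s.py
```

```text
time: 4.78
ee_pos: [403.4, 227.3, 67.2]
tcp_rot: [0.001, -0.091, 0.996, 0.002]
wrist_force: [0.0, -0.1, 1.0]
opening: 46.7
t 4.78 p [403.41 227.3   67.19] yaw 100.45 tilt [0.0022 0.0035] j6 -1.297 F [ 0.04 -0.08  1.03] M [-0.004 -0.014  0.046] op 46.67
```

```bash
python3 -m jog '[{"wx":0,"wy":0,"wz":0,"dx":0,"dy":0,"dz":0,"hand":-0.1},{"wx":0,"wy":0,"wz":0,"dx":0,"dy":0,"dz":0,"hand":-0.1},{"wx":0,"wy":0,"wz":0,"dx":0,"dy":0,"dz":0,"hand":-1},{"wx":0,"wy":0,"wz":0,"dx":0,"dy":0,"dz":0,"hand":-1},{"wx":0,"wy":0,"wz":0,"dx":0,"dy":0,"dz":0,"hand":-1},{"wx":0,"wy":0,"wz":0,"dx":0,"dy":0,"dz":0,"hand":-1}]'; python3 s.py
```

```text
time: 5.28
ee_pos: [403.3, 227.3, 67.1]
tcp_rot: [0.001, -0.091, 0.996, 0.002]
wrist_force: [-0.6, 1.8, -0.1]
opening: 0.1
t 5.28 p [403.33 227.29  67.11] yaw 100.45 tilt [0.002  0.0035] j6 -1.297 F [-0.56  1.78 -0.13] M [ 0.016  0.055 -0.009] op 0.11
```

The jaws read 0.1 mm open, so they may have missed the knob. I'll look.

```bash
python3 - <<'E'
from h import *
c=cap('wrist','w3.png'); s=cap('side','s3.png')
a=cv2.imread('pics/w3.png')[150:450,170:470]; b=cv2.resize(cv2.imread('pics/s3.png')[270:420,290:440],(400,400),interpolation=cv2.INTER_CUBIC)
o=np.zeros((400,800,3),np.uint8);o[:,:400]=cv2.resize(a,(400,400));o[:,400:]=b;cv2.imwrite('pics/z4.png',o)
E
python3 s.py
```

```text
t 5.38 p [403.36 227.31  67.15] yaw 100.46 tilt [0.0021 0.0035] j6 -1.297 F [ 0.74  0.87 -0.07] M [-0.002 -0.008  0.011] op -0.2
```

View pics/z4.png

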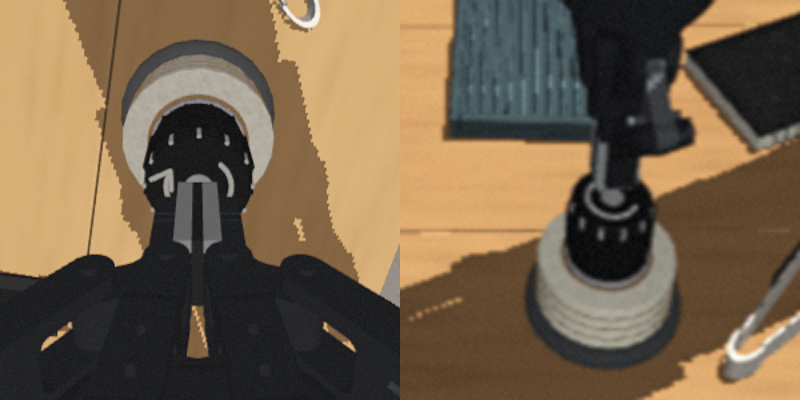

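The shut fingers are above the knob top, so the tips stand higher than I reckoned. The knob is untouched. I'll check the overhang and triangulate the tip.

```bash
python3 - <<'E'
from h import *
print([ (a,getattr(manip,a)) for a in dir(manip) if a[0]!='_'])
c=np.load('pics/w3.png.npz');s=np.load('pics/s3.png.npz')
# tip pixel estimates: wrist z4 (197,182) ; side z4 (613-400,200)
uw=(170+197*.75,150+182*.75); us=(290+213*.375,270+200*.375)
for z in (58,67,75,85,90,95,100): print(z,ray(c,*uw,z).round(1),ray(s,*us,z).round(1))
print(np.round(c['T'],3).tolist())
for z in (45,85): print('knob',proj(c,[402.5,227.4,z]),proj(s,[402.5,227.4,z]))
E
```

```text
[('Unreachable', <class 'cell.Unreachable'>), ('finger_overhang', 8.0)]
58 [414.6 229.4  58. ] [396.9 207.   58. ]
67 [410.  228.5  67. ] [398.3 214.8  67. ]
75 [405.8 227.7  75. ] [399.5 221.8  75. ]
85 [400.6 226.7  85. ] [401.1 230.5  85. ]
90 [398.  226.2  90. ] [401.9 234.9  90. ]
95 [395.4 225.8  95. ] [402.7 239.2  95. ]
100 [392.9 225.3 100. ] [403.4 243.6 100. ]
[[-0.181, 0.93, 0.321, 320.658], [0.984, 0.17, 0.062, 211.571], [0.003, 0.327, -0.945, 239.217], [0.0, 0.0, 0.0, 1.0]]
knob [318.1, 258.7] [366.7, 362.6]
knob [318.4, 290.0] [368.6, 343.2]
```

```bash
python3 - <<'E'
from h import *
c=np.load('pics/w3.png.npz'); print(c['fx'],proj(c,[381.5,223.8,45]),proj(c,[406.1,206.8,85]),proj(c,[398.9,248,85]))
E
python3 -m jog '[{"wx":0,"wy":0,"wz":0,"dx":0,"dy":0,"dz":4,"hand":1},{"wx":0,"wy":0,"wz":0,"dx":0,"dy":0,"dz":0,"hand":1},{"wx":0,"wy":0,"wz":0,"dx":0,"dy":0,"dz":0,"hand":1},{"wx":0,"wy":0,"wz":0,"dx":0,"dy":0,"dz":0,"hand":1},{"wx":0,"wy":0,"wz":0,"dx":0,"dy":0,"dz":0,"hand":1},{"wx":0,"wy":0,"wz":0,"dx":0,"dy":0,"dz":0,"hand":1},{"wx":0,"wy":0,"wz":0,"dx":0,"dy":0,"dz":0,"hand":1},{"wx":0,"wy":0,"wz":0,"dx":0,"dy":0,"dz":0,"hand":1},{"wx":0,"wy":0,"wz":0,"dx":0,"dy":0,"dz":0,"hand":1},{"wx":0,"wy":0,"wz":0,"dx":0,"dy":0,"dz":0,"hand":1},{"wx":0,"wy":0,"wz":0,"dx":0,"dy":0,"dz":0,"hand":1}]';python3 s.py
```

```text
341.3730012144824 [318.5, 225.9] [277.1, 289.7] [359.6, 290.2]
time: 6.3
ee_pos: [403.4, 227.3, 71.7]
tcp_rot: [0.001, -0.091, 0.996, 0.002]
wrist_force: [-0.2, -0.1, -0.5]
opening: 85.2
t 6.3 p [403.41 227.33  71.65] yaw 100.45 tilt [0.0022 0.0036] j6 -1.297 F [-0.22 -0.06 -0.49] M [ 0.018 -0.103 -0.032] op 85.18
```

```bash
python3 -m jog '[{"wx":-0.003,"wy":0.002,"wz":0,"dx":-1.5,"dy":-0.3,"dz":-9,"hand":1},{"wx":0,"wy":0,"wz":0,"dx":-1,"dy":0,"dz":-9,"hand":1},{"wx":0,"wy":0,"wz":0,"dx":-1,"dy":0,"dz":0,"hand":1},{"wx":0,"wy":0,"wz":0,"dx":0,"dy":0,"dz":0,"hand":1}]';python3 s.py
```

```text
time: 6.63
ee_pos: [399.4, 226.9, 51.6]
tcp_rot: [-0.0, -0.091, 0.996, 0.0]
wrist_force: [0.9, 0.6, 0.1]
opening: 85.8
t 6.63 p [399.38 226.89  51.57] yaw 100.45 tilt [-0.0002  0.0002] j6 -1.291 F [0.86 0.56 0.05] M [0.013 0.001 0.013] op 85.77
```

```bash
python3 -m jog '[{"wx":0,"wy":0,"wz":0,"dx":2,"dy":0.3,"dz":-6,"hand":1},{"wx":0,"wy":0,"wz":0,"dx":1,"dy":0,"dz":-5,"hand":1},{"wx":0,"wy":0,"wz":0,"dx":0,"dy":0,"dz":0,"hand":1},{"wx":0,"wy":0,"wz":0,"dx":0,"dy":0,"dz":0,"hand":1}]';python3 s.py
```

```text
time: 6.97
ee_pos: [401.9, 226.9, 38.4]
tcp_rot: [-0.001, -0.091, 0.996, -0.0]
wrist_force: [0.3, 0.8, 0.2]
opening: 85.3
t 6.97 p [401.87 226.93  38.44] yaw 100.47 tilt [-0.0018 -0.0006] j6 -1.294 F [0.25 0.78 0.23] M [ 0.039  0.05  -0.044] op 85.26
```

```bash
python3 -m jog '[{"wx":0,"wy":0,"wz":0,"dx":0.6,"dy":0.4,"dz":1,"hand":0.12},{"wx":0,"wy":0,"wz":0,"dx":0,"dy":0,"dz":0,"hand":0.12},{"wx":0,"wy":0,"wz":0,"dx":0,"dy":0,"dz":0,"hand":0.12},{"wx":0,"wy":0,"wz":0,"dx":0,"dy":0,"dz":0,"hand":0.12},{"wx":0,"wy":0,"wz":0,"dx":0,"dy":0,"dz":0,"hand":0.12},{"wx":0,"wy":0,"wz":0,"dx":0,"dy":0,"dz":0,"hand":0.12},{"wx":0,"wy":0,"wz":0,"dx":0,"dy":0,"dz":0,"hand":0.12}]';python3 s.py
python3 - <<'E'
from h import *
c=cap('wrist','w5.png'); s=cap('side','s5.png')
a=cv2.imread('pics/w5.png')[150:450,170:470]; b=cv2.resize(cv2.imread('pics/s5.png')[290:410,310:430],(400,400),interpolation=cv2.INTER_CUBIC)
o=np.zeros((400,800,3),np.uint8);o[:,:400]=cv2.resize(a,(400,400));o[:,400:]=b;cv2.imwrite('pics/z5.png',o)
E
```

```text
time: 7.55
ee_pos: [403.5, 227.7, 40.4]
tcp_rot: [-0.0, -0.091, 0.996, 0.0]
wrist_force: [-0.4, -1.1, 0.7]
opening: 48.0
t 7.55 p [403.48 227.73  40.44] yaw 100.45 tilt [-0.0002  0.0001] j6 -1.294 F [-0.44 -1.08  0.72] M [ 0.033  0.    -0.008] op 48.04
```

View pics/z5.png

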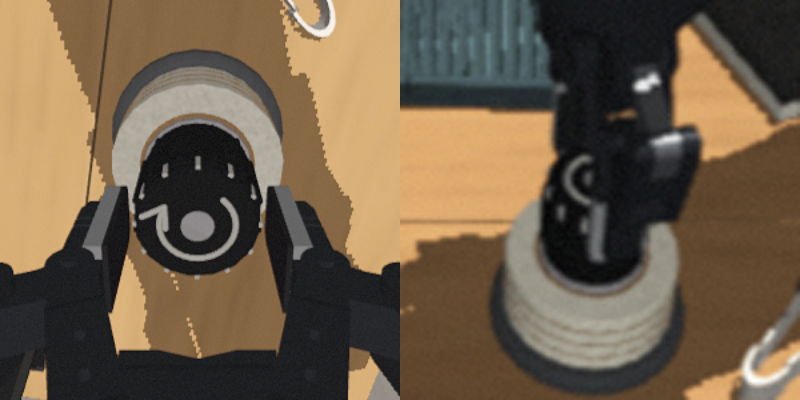

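The fingers now straddle the knob, centred, with the tips about two thirds of the way down its side. I'll close.

```bash
python3 -m jog '[{"wx":0,"wy":0,"wz":0,"dx":0,"dy":0,"dz":0,"hand":0.0},{"wx":0,"wy":0,"wz":0,"dx":0,"dy":0,"dz":0,"hand":-0.2},{"wx":0,"wy":0,"wz":0,"dx":0,"dy":0,"dz":0,"hand":-1},{"wx":0,"wy":0,"wz":0,"dx":0,"dy":0,"dz":0,"hand":-1},{"wx":0,"wy":0,"wz":0,"dx":0,"dy":0,"dz":0,"hand":-1},{"wx":0,"wy":0,"wz":0,"dx":0,"dy":0,"dz":0,"hand":-1}]';python3 s.py
```

```text
time: 8.15
ee_pos: [403.9, 228.0, 40.9]
tcp_rot: [0.0, -0.091, 0.996, 0.0]
wrist_force: [-0.4, 0.2, 0.4]
opening: 40.2
t 8.15 p [403.87 227.95  40.94] yaw 100.46 tilt [0.0006 0.0005] j6 -1.294 F [-0.36  0.22  0.4 ] M [-0.002  0.031 -0.001] op 40.23
```

```bash
python3 -m jog '[{"wx":0,"wy":0,"wz":-0.06,"dx":0,"dy":0,"dz":0,"hand":-1},{"wx":0,"wy":0,"wz":-0.06,"dx":0,"dy":0,"dz":0.2,"hand":-1},{"wx":0,"wy":0,"wz":0,"dx":0,"dy":0,"dz":0,"hand":-1}]';python3 s.py
```

```text
time: 8.4
ee_pos: [403.5, 227.7, 41.0]
tcp_rot: [-0.0, -0.029, 1.0, 0.0]
wrist_force: [1.4, -0.6, 1.1]
opening: 40.1
t 8.4 p [403.51 227.74  40.98] yaw 93.32 tilt [-0.0002  0.    ] j6 -1.169 F [ 1.4  -0.57  1.13] M [ 0.001  0.061 -0.011] op 40.1
```

```bash
python3 -m jog '[{"wx":0,"wy":0,"wz":-0.08,"dx":0,"dy":0,"dz":0.2,"hand":-1},{"wx":0,"wy":0,"wz":-0.08,"dx":0,"dy":0,"dz":0.2,"hand":-1},{"wx":0,"wy":0,"wz":0,"dx":0,"dy":0,"dz":0,"hand":-1}]';python3 s.py
```

```text
time: 8.65
ee_pos: [403.6, 227.7, 41.6]
tcp_rot: [-0.0, 0.052, 0.999, -0.0]
wrist_force: [-0.0, 0.4, 1.0]
opening: 39.9
t 8.65 p [403.59 227.71  41.65] yaw 84.07 tilt [-0.0001 -0.0002] j6 -1.007 F [-0.01  0.38  0.96] M [-0.007  0.03   0.01 ] op 39.93
```

```bash
python3 -m jog '[{"wx":0,"wy":0,"wz":-0.08,"dx":0,"dy":0,"dz":0.2,"hand":-1},{"wx":0,"wy":0,"wz":-0.08,"dx":0,"dy":0,"dz":0.2,"hand":-1},{"wx":0,"wy":0,"wz":-0.08,"dx":0,"dy":0,"dz":0.2,"hand":-1}]';python3 s.py;python3 -m jog '[{"wx":0,"wy":0,"wz":-0.08,"dx":0,"dy":0,"dz":0.2,"hand":-1},{"wx":0,"wy":0,"wz":0,"dx":0,"dy":0,"dz":0,"hand":-1}]';python3 s.py
```

```text
time: 8.9
ee_pos: [403.6, 227.6, 42.5]
tcp_rot: [-0.0, 0.17, 0.986, -0.0]
wrist_force: [-0.4, -0.4, 1.9]
opening: 39.8
t 8.9 p [403.6  227.59  42.49] yaw 70.47 tilt [-0.0003 -0.0005] j6 -0.77 F [-0.43 -0.44  1.86] M [-0.07   0.112  0.036] op 39.8
time: 9.07
ee_pos: [403.6, 227.6, 42.8]
tcp_rot: [-0.0, 0.208, 0.978, -0.0]
wrist_force: [-0.4, -0.8, -0.0]
opening: 40.3
t 9.07 p [403.56 227.56  42.84] yaw 65.94 tilt [-0.0004 -0.0005] j6 -0.691 F [-0.39 -0.8  -0.01] M [ 0.024 -0.013 -0.039] op 40.29
```

```bash
cat > cmp.py <<'E'
from h import *
import sys
c=cap('wrist',sys.argv[1]); a=cv2.imread('pics/w5.png',0);b=cv2.imread('pics/'+sys.argv[1],0)
t=a[265:350,270:365]; r=cv2.matchTemplate(b[245:370,250:385],t,cv2.TM_CCOEFF_NORMED); _,m,_,l=cv2.minMaxLoc(r); print('match',round(m,3),'shift',l[0]-20,l[1]-20)
E
python3 cmp.py w6.png
python3 -m jog '[{"wx":0,"wy":0,"wz":-0.08,"dx":0,"dy":0,"dz":0.2,"hand":-1},{"wx":0,"wy":0,"wz":-0.08,"dx":0,"dy":0,"dz":0.2,"hand":-1},{"wx":0,"wy":0,"wz":-0.08,"dx":0,"dy":0,"dz":0.2,"hand":-1}]';python3 s.py;python3 -m jog '[{"wx":0,"wy":0,"wz":-0.08,"dx":0,"dy":0,"dz":0.2,"hand":-1},{"wx":0,"wy":0,"wz":0,"dx":0,"dy":0,"dz":0,"hand":-1}]';python3 s.py; python3 cmp.py w7.png
```

```text
match 0.925 shift 0 -1
time: 9.37
ee_pos: [403.6, 227.4, 43.7]
tcp_rot: [-0.0, 0.32, 0.947, -0.0]
wrist_force: [-1.9, -0.3, 3.2]
opening: 40.0
t 9.37 p [403.55 227.44  43.69] yaw 52.69 tilt [-0.0007 -0.0008] j6 -0.46 F [-1.9  -0.29  3.24] M [-0.119  0.151  0.054] op 39.96
time: 9.53
ee_pos: [403.5, 227.4, 44.0]
tcp_rot: [-0.0, 0.356, 0.934, -0.001]
wrist_force: [-0.2, 0.6, 0.4]
opening: 39.7
t 9.53 p [403.49 227.4   44.02] yaw 48.26 tilt [-0.0009 -0.0008] j6 -0.382 F [-0.22  0.6   0.42] M [0.003 0.07  0.008] op 39.74
match 0.916 shift 0 -1
```

```bash
for i in 1; do python3 -m jog '[{"wx":0.001,"wy":-0.001,"wz":-0.08,"dx":0,"dy":0,"dz":0.27,"hand":-1},{"wx":0,"wy":0,"wz":-0.08,"dx":0,"dy":0,"dz":0.27,"hand":-1},{"wx":0,"wy":0,"wz":-0.08,"dx":0,"dy":0,"dz":0.27,"hand":-1}]' >/dev/null;python3 s.py;python3 -m jog '[{"wx":0,"wy":0,"wz":-0.08,"dx":0,"dy":0,"dz":0.27,"hand":-1},{"wx":0,"wy":0,"wz":-0.08,"dx":0,"dy":0,"dz":0.27,"hand":-1}]' >/dev/null;python3 s.py; python3 -m jog '[{"wx":0,"wy":0,"wz":0,"dx":0,"dy":0,"dz":0,"hand":-1}]';python3 s.py; done
```

```text
t 9.83 p [403.38 227.28  44.84] yaw 35.09 tilt [-0.0002 -0.0001] j6 -0.153 F [-1.16  0.68  2.83] M [-0.054  0.178 -0.006] op 39.86
t 10.0 p [403.29 227.22  45.44] yaw 26.05 tilt [-0.0004 -0.0002] j6 0.005 F [-0.6  -0.07  2.31] M [-0.063  0.191 -0.004] op 39.69
time: 10.08
ee_pos: [403.3, 227.3, 45.5]
tcp_rot: [-0.0, 0.529, 0.849, -0.0]
wrist_force: [-0.9, 0.2, 1.3]
opening: 39.8
t 10.08 p [403.31 227.25  45.5 ] yaw 26.17 tilt [-0.0003 -0.0002] j6 0.002 F [-0.92  0.18  1.32] M [-0.033  0.109  0.032] op 39.78
```

```bash
python3 -m jog '[{"wx":0,"wy":0,"wz":-0.08,"dx":0,"dy":0,"dz":0.3,"hand":-1},{"wx":0,"wy":0,"wz":-0.08,"dx":0,"dy":0,"dz":0.3,"hand":-1},{"wx":0,"wy":0,"wz":-0.08,"dx":0,"dy":0,"dz":0.3,"hand":-1}]' >/dev/null;python3 s.py;python3 -m jog '[{"wx":0,"wy":0,"wz":-0.08,"dx":0,"dy":0,"dz":0.3,"hand":-1},{"wx":0,"wy":0,"wz":-0.08,"dx":0,"dy":0,"dz":0.3,"hand":-1}]' >/dev/null;python3 s.py; python3 -m jog '[{"wx":0,"wy":0,"wz":0,"dx":0,"dy":0,"dz":0,"hand":-1}]'>/dev/null;python3 s.py
```

```text
t 10.33 p [403.12 227.17  46.3 ] yaw 12.98 tilt [-0.0008 -0.0002] j6 0.232 F [-0.96 -0.69  2.37] M [-0.081  0.142  0.059] op 39.97
t 10.5 p [403.04 227.19  46.9 ] yaw 4.07 tilt [-0.001  -0.0001] j6 0.388 F [-0.66  0.06  2.11] M [-0.022  0.153  0.041] op 39.78
t 10.58 p [403.09 227.21  46.94] yaw 4.24 tilt [-0.0009 -0.0001] j6 0.385 F [-0.52 -0.13  2.24] M [-0.042  0.091  0.002] op 40.3
```

```bash
python3 -m jog '[{"wx":0,"wy":-0.001,"wz":-0.08,"dx":0,"dy":0,"dz":0.33,"hand":-1},{"wx":0,"wy":0,"wz":-0.08,"dx":0,"dy":0,"dz":0.33,"hand":-1}]' >/dev/null;python3 s.py;python3 -m jog '[{"wx":0,"wy":0,"wz":-0.08,"dx":0,"dy":0,"dz":0.33,"hand":-1},{"wx":0,"wy":0,"wz":-0.08,"dx":0,"dy":0,"dz":0.33,"hand":-1}]' >/dev/null;python3 s.py; python3 -m jog '[{"wx":0,"wy":0,"wz":0,"dx":0,"dy":0,"dz":0,"hand":-1}]'>/dev/null;python3 s.py
```

```text
t 10.75 p [402.98 227.2   47.5 ] yaw -4.4 tilt [-0.0001 -0.0001] j6 0.536 F [-0.61  0.08  2.03] M [-0.085  0.141  0.062] op 39.85
t 10.92 p [402.87 227.18  48.04] yaw -13.24 tilt [-0.0003 -0.0001] j6 0.691 F [-0.39  0.35  1.73] M [-0.041  0.063  0.001] op 40.26
t 11.0 p [402.9  227.23  48.08] yaw -13.02 tilt [-0.0003 -0.0001] j6 0.687 F [-0.39 -0.18  1.72] M [-0.066  0.083 -0.013] op 39.78
```

```bash
python3 -m jog '[{"wx":0,"wy":0,"wz":-0.08,"dx":0,"dy":0,"dz":0.3,"hand":-1},{"wx":0,"wy":0,"wz":-0.08,"dx":0,"dy":0,"dz":0.3,"hand":-1}]' >/dev/null;python3 s.py;python3 -m jog '[{"wx":0,"wy":0,"wz":-0.08,"dx":0,"dy":0,"dz":0.3,"hand":-1},{"wx":0,"wy":0,"wz":-0.08,"dx":0,"dy":0,"dz":0.3,"hand":-1}]' >/dev/null;python3 s.py; python3 -m jog '[{"wx":0,"wy":0,"wz":0,"dx":0,"dy":0,"dz":0,"hand":-1}]'>/dev/null;python3 s.py; python3 cmp.py w8.png
```

```text
t 11.17 p [402.8  227.24  48.62] yaw -21.61 tilt [-0.0005 -0.    ] j6 0.837 F [-0.32  0.23  2.91] M [-0.046  0.172 -0.007] op 39.93
t 11.33 p [402.71 227.27  49.19] yaw -30.38 tilt [-0.0007  0.0001] j6 0.99 F [-0.38 -0.5   2.24] M [-0.05   0.076  0.071] op 39.91
t 11.42 p [402.78 227.34  49.23] yaw -30.14 tilt [-0.0005  0.0002] j6 0.985 F [-0.31 -0.18  1.97] M [-0.061  0.107  0.003] op 39.85
match 0.921 shift 0 -1
```

```bash
python3 -m jog '[{"wx":0,"wy":0,"wz":-0.08,"dx":0,"dy":0,"dz":0.3,"hand":-1},{"wx":0,"wy":0,"wz":-0.08,"dx":0,"dy":0,"dz":0.3,"hand":-1}]' >/dev/null;python3 s.py;python3 -m jog '[{"wx":0,"wy":0,"wz":-0.08,"dx":0,"dy":0,"dz":0.3,"hand":-1},{"wx":0,"wy":0,"wz":-0.08,"dx":0,"dy":0,"dz":0.3,"hand":-1}]' >/dev/null;python3 s.py; python3 -m jog '[{"wx":0,"wy":0,"wz":0,"dx":0,"dy":0,"dz":0,"hand":-1}]'>/dev/null;python3 s.py
```

```text
t 11.63 p [402.71 227.36  49.78] yaw -38.66 tilt [-0.0006  0.0003] j6 1.134 F [ 0.12 -0.12  2.75] M [-0.02   0.126  0.071] op 40.04
t 11.8 p [402.63 227.41  50.34] yaw -47.54 tilt [-0.0008  0.0005] j6 1.289 F [ 0.1  -0.87  3.08] M [-0.051  0.115  0.039] op 39.84
t 11.88 p [402.68 227.44  50.36] yaw -47.34 tilt [-0.0007  0.0005] j6 1.285 F [-0.45 -0.15  1.91] M [-0.071  0.112 -0.031] op 39.86
```

```bash
python3 -m jog '[{"wx":0,"wy":0,"wz":-0.08,"dx":0,"dy":0,"dz":0.3,"hand":-1},{"wx":0,"wy":0,"wz":-0.08,"dx":0,"dy":0,"dz":0.3,"hand":-1}]' >/dev/null;python3 s.py;python3 -m jog '[{"wx":0,"wy":0,"wz":-0.08,"dx":0,"dy":0,"dz":0.3,"hand":-1},{"wx":0,"wy":0,"wz":-0.08,"dx":0,"dy":0,"dz":0.3,"hand":-1}]' >/dev/null;python3 s.py; python3 -m jog '[{"wx":0,"wy":0,"wz":0,"dx":0,"dy":0,"dz":0,"hand":-1}]'>/dev/null;python3 s.py
```

```text
t 12.05 p [402.62 227.49  50.9 ] yaw -55.96 tilt [-0.0007  0.0007] j6 1.436 F [-1.41  0.14  2.04] M [-0.04   0.168  0.053] op 39.72
t 12.22 p [402.6  227.55  51.49] yaw -64.76 tilt [-0.0007  0.0009] j6 1.589 F [-0.66  0.32  1.86] M [-0.009  0.12   0.01 ] op 39.86
t 12.3 p [402.64 227.6   51.53] yaw -64.53 tilt [-0.0005  0.0009] j6 1.585 F [-1.06 -0.8   2.13] M [-0.033  0.068  0.004] op 40.16
```

```bash
python3 -m jog '[{"wx":0,"wy":0,"wz":-0.08,"dx":0,"dy":0,"dz":0.3,"hand":-1},{"wx":0,"wy":0,"wz":-0.08,"dx":0,"dy":0,"dz":0.3,"hand":-1}]' >/dev/null;python3 s.py;python3 -m jog '[{"wx":0,"wy":0,"wz":-0.08,"dx":0,"dy":0,"dz":0.3,"hand":-1},{"wx":0,"wy":0,"wz":0,"dx":0,"dy":0,"dz":0,"hand":-1}]' >/dev/null;python3 s.py; python3 cmp.py w9.png
```

```text
t 12.47 p [402.61 227.63  52.06] yaw -73.1 tilt [-0.0004  0.0011] j6 1.735 F [-1.57  0.24  1.51] M [ 0.034  0.181 -0.007] op 39.75
t 12.63 p [402.63 227.69  52.37] yaw -77.23 tilt [-0.0003  0.0012] j6 1.807 F [-0.44 -0.77  2.55] M [-0.049  0.085 -0.03 ] op 39.89
match 0.934 shift 0 0
```

```bash
python3 -m jog '[{"wx":0,"wy":0,"wz":0,"dx":0,"dy":0,"dz":0.4,"hand":-1}]' >/dev/null;python3 s.py;python3 -m jog '[{"wx":0,"wy":0,"wz":0,"dx":0,"dy":0,"dz":0,"hand":-1}]' >/dev/null;python3 s.py; python3 -m jog '[{"wx":0,"wy":0,"wz":0,"dx":0,"dy":0,"dz":0.4,"hand":-1}]' >/dev/null;python3 s.py
```

```text
t 12.77 p [402.55 227.62  52.51] yaw -76.76 tilt [-0.0004  0.0011] j6 1.799 F [-0.76  0.1  -0.87] M [ 0.017  0.008 -0.024] op 39.83
t 12.85 p [402.51 227.54  52.31] yaw -76.53 tilt [-0.0005  0.001 ] j6 1.794 F [-0.34 -0.01  1.6 ] M [ 0.034 -0.02  -0.038] op 39.81
t 12.93 p [402.43 227.49  52.46] yaw -76.37 tilt [-0.0006  0.001 ] j6 1.792 F [ 0.21  0.26 -1.49] M [ 0.027 -0.014 -0.009] op 39.63
```

```bash
python3 -m jog '[{"wx":0,"wy":0,"wz":-0.08,"dx":0,"dy":0,"dz":0.3,"hand":-1},{"wx":0,"wy":0,"wz":-0.08,"dx":0,"dy":0,"dz":0.3,"hand":-1}]' >/dev/null;python3 s.py;python3 -m jog '[{"wx":0,"wy":0,"wz":-0.08,"dx":0,"dy":0,"dz":0.3,"hand":-1}]' >/dev/null;python3 s.py;python3 -m jog '[{"wx":0,"wy":0,"wz":-0.08,"dx":0,"dy":0,"dz":0.3,"hand":-1},{"wx":0,"wy":0,"wz":0,"dx":0,"dy":0,"dz":0,"hand":-1}]' >/dev/null;python3 s.py; python3 -m jog '[{"wx":0,"wy":0,"wz":0,"dx":0,"dy":0,"dz":0.4,"hand":-1}]' >/dev/null;python3 s.py; python3 -m jog '[{"wx":0,"wy":0,"wz":0,"dx":0,"dy":0,"dz":0,"hand":-1}]' >/dev/null;python3 s.py
```

```text
t 13.1 p [402.49 227.6   52.9 ] yaw -85.52 tilt [-0.0003  0.0013] j6 1.951 F [-0.67  0.24  2.4 ] M [0.083 0.017 0.013] op 39.96
t 13.18 p [402.57 227.7   53.26] yaw -90.22 tilt [-0.0001  0.0015] j6 2.033 F [ 0.06 -0.3   0.96] M [0.095 0.047 0.003] op 39.82
t 13.35 p [402.57 227.77  53.59] yaw -94.93 tilt [0.     0.0016] j6 2.116 F [-0.17 -0.62 -0.56] M [-0.04   0.043 -0.008] op 40.09
t 13.43 p [402.41 227.66  53.76] yaw -94.75 tilt [-0.0003  0.0014] j6 2.112 F [-0.6  -0.73 -1.23] M [-0.055  0.01   0.007] op 40.03
t 13.52 p [402.29 227.6   53.6 ] yaw -94.59 tilt [-0.0005  0.0013] j6 2.11 F [-0.06  1.07  0.38] M [ 0.066  0.009 -0.012] op 39.87
```

```bash
python3 -m jog '[{"wx":0,"wy":0,"wz":0,"dx":0.2,"dy":0,"dz":0.8,"hand":-1}]' >/dev/null;python3 s.py;python3 -m jog '[{"wx":0,"wy":0,"wz":0,"dx":0,"dy":0,"dz":0.8,"hand":-1}]' >/dev/null;python3 s.py;python3 -m jog '[{"wx":0,"wy":0,"wz":0,"dx":0,"dy":0,"dz":0.0,"hand":-1}]' >/dev/null;python3 s.py
```

```text
t 13.6 p [402.16 227.44  54.06] yaw -94.46 tilt [-0.0011  0.001 ] j6 2.107 F [-0.14 -0.17 -1.77] M [-0.003  0.003  0.008] op 39.9
t 13.68 p [401.93 227.29  54.62] yaw -94.38 tilt [-0.0015  0.0007] j6 2.106 F [ 0.22  0.37 -1.23] M [ 0.011  0.024 -0.013] op 39.73
t 13.77 p [401.83 227.22  54.57] yaw -94.32 tilt [-0.0017  0.0006] j6 2.105 F [ 0.43 -0.94 -1.54] M [-0.007 -0.002  0.038] op 40.16
```

```bash
python3 cmp.py w10.png; python3 -m jog '[{"wx":0,"wy":-0.001,"wz":0,"dx":0.8,"dy":0.4,"dz":2,"hand":-1},{"wx":0,"wy":0,"wz":0,"dx":0.5,"dy":0.2,"dz":3,"hand":-1}]' >/dev/null;python3 s.py
```

```text
match 0.933 shift 0 -1
t 13.98 p [402.26 227.36  58.89] yaw -94.29 tilt [-0.0025 -0.0003] j6 2.105 F [-0.75  0.52 -1.17] M [ 0.029  0.068 -0.003] op 39.85
```

Off the thread: only the knob's own weight is felt over a 5 mm lift. Lifting clear of the spindle.

```bash
python3 -m jog '[{"wx":0,"wy":-0.002,"wz":0,"dx":0.5,"dy":0.2,"dz":4,"hand":-1},{"wx":0,"wy":0,"wz":0,"dx":0.5,"dy":0.2,"dz":4,"hand":-1},{"wx":0,"wy":0,"wz":0,"dx":0.5,"dy":0.2,"dz":4,"hand":-1}]' >/dev/null;python3 s.py; python3 -m jog '[{"wx":0,"wy":-0.002,"wz":0,"dx":0.5,"dy":0.2,"dz":5,"hand":-1},{"wx":0,"wy":0,"wz":0,"dx":0.5,"dy":0.2,"dz":5,"hand":-1},{"wx":0,"wy":0,"wz":0,"dx":0.5,"dy":0.2,"dz":5,"hand":-1}]' >/dev/null;python3 s.py; python3 -m jog '[{"wx":0,"wy":-0.002,"wz":0,"dx":0.5,"dy":0.2,"dz":10,"hand":-1},{"wx":0,"wy":0,"wz":0,"dx":0.5,"dy":0.2,"dz":10,"hand":-1},{"wx":0,"wy":0,"wz":0,"dx":0.5,"dy":0.2,"dz":10,"hand":-1},{"wx":0,"wy":0,"wz":0,"dx":0,"dy":0,"dz":0,"hand":-1}]' >/dev/null;python3 s.py; python3 cmp.py w11.png
```

```text
t 14.23 p [403.64 227.88  71.79] yaw -94.27 tilt [-0.001  -0.0007] j6 2.106 F [-0.57  0.32 -1.37] M [ 0.018  0.03  -0.018] op 39.92
t 14.48 p [405.54 228.66  88.74] yaw -94.26 tilt [ 0.0019 -0.0004] j6 2.107 F [-0.42 -0.25 -1.56] M [ 0.025 -0.015 -0.017] op 40.19
t 14.82 p [408.39 229.93 123.98] yaw -94.26 tilt [0.007  0.0011] j6 2.108 F [ 0.96 -0.52 -1.61] M [ 0.001 -0.017 -0.006] op 39.95
match 0.911 shift 0 -1
```

```bash
python3 -m jog '[{"wx":-0.001,"wy":0.007,"wz":0,"dx":2,"dy":-15,"dz":0,"hand":-1},{"wx":0,"wy":0,"wz":0,"dx":3,"dy":-30,"dz":0,"hand":-1},{"wx":0,"wy":0,"wz":0,"dx":3,"dy":-30,"dz":0,"hand":-1},{"wx":0,"wy":0,"wz":0,"dx":2,"dy":-30,"dz":0,"hand":-1},{"wx":0,"wy":0,"wz":0,"dx":2,"dy":-30,"dz":0,"hand":-1},{"wx":0,"wy":0,"wz":0,"dx":2,"dy":-30,"dz":0,"hand":-1},{"wx":0,"wy":0,"wz":0,"dx":2,"dy":-25,"dz":0,"hand":-1},{"wx":0,"wy":0,"wz":0,"dx":0,"dy":-10,"dz":0,"hand":-1},{"wx":0,"wy":0,"wz":0,"dx":0,"dy":0,"dz":0,"hand":-1},{"wx":0,"wy":0,"wz":0,"dx":0,"dy":0,"dz":0,"hand":-1}]' >/dev/null;python3 s.py
```

```text
t 15.7 p [422.33  22.52 122.79] yaw -94.06 tilt [-0.0007  0.001 ] j6 1.635 F [-0.38 -0.75 -1.24] M [0.031 0.024 0.008] op 40.03
```

```bash
python3 -m jog '[{"wx":0,"wy":0,"wz":0,"dx":0,"dy":0,"dz":-15,"hand":-1},{"wx":0,"wy":0,"wz":0,"dx":0,"dy":0,"dz":-20,"hand":-1},{"wx":0,"wy":0,"wz":0,"dx":0,"dy":0,"dz":-20,"hand":-1},{"wx":0,"wy":0,"wz":0,"dx":0,"dy":0,"dz":-15,"hand":-1},{"wx":0,"wy":0,"wz":0,"dx":0,"dy":0,"dz":-8,"hand":-1},{"wx":0,"wy":0,"wz":0,"dx":0,"dy":0,"dz":0,"hand":-1},{"wx":0,"wy":0,"wz":0,"dx":0,"dy":0,"dz":0,"hand":-1}]' >/dev/null;python3 s.py
python3 - <<'E'
from h import *
s=cap('side','s12.png'); cv2.imwrite('pics/z12.png',cv2.resize(cv2.imread('pics/s12.png')[200:360,260:420],(560,560),interpolation=cv2.INTER_CUBIC))
E
```

```text
t 16.28 p [423.15  28.37  42.95] yaw -93.8 tilt [0.002  0.0036] j6 1.639 F [ 0.43  0.49 -0.46] M [-0.022  0.001  0.033] op 39.59
```

View pics/z12.png

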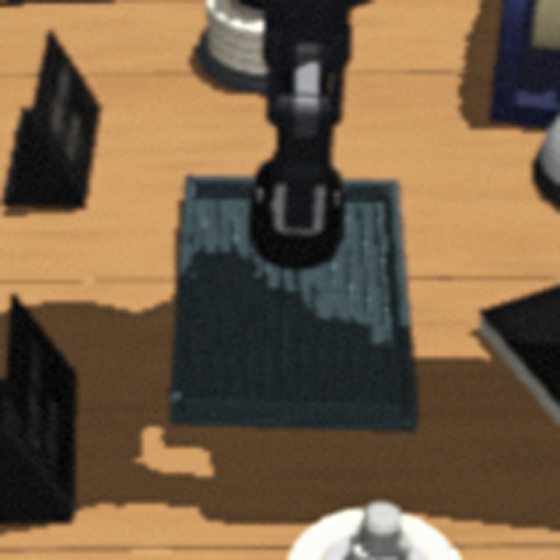

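The knob is held upright over the tray, and the bare spindle shows at the bottom. I'll go down slowly.

```bash
python3 -m jog '[{"wx":-0.003,"wy":0.002,"wz":0,"dx":0,"dy":-4,"dz":-8,"hand":-1},{"wx":0,"wy":0,"wz":0,"dx":0,"dy":-3,"dz":-8,"hand":-1},{"wx":0,"wy":0,"wz":0,"dx":0,"dy":-1,"dz":-6,"hand":-1},{"wx":0,"wy":0,"wz":0,"dx":0,"dy":0,"dz":-2,"hand":-1},{"wx":0,"wy":0,"wz":0,"dx":0,"dy":0,"dz":0,"hand":-1},{"wx":0,"wy":0,"wz":0,"dx":0,"dy":0,"dz":0,"hand":-1}]' >/dev/null;python3 s.py
```

```text
t 16.83 p [426.5   19.8   19.86] yaw -93.78 tilt [0.0064 0.0003] j6 1.624 F [ 0.61  0.55 -0.39] M [-0.003  0.     0.054] op 40.05
```

```bash
python3 -m jog '[{"wx":0,"wy":0.006,"wz":0,"dx":-1.5,"dy":0.5,"dz":-5,"hand":-1},{"wx":0,"wy":0,"wz":0,"dx":-1,"dy":0,"dz":-4,"hand":-1},{"wx":0,"wy":0,"wz":0,"dx":0,"dy":0,"dz":-2,"hand":-1},{"wx":0,"wy":0,"wz":0,"dx":0,"dy":0,"dz":0,"hand":-1},{"wx":0,"wy":0,"wz":0,"dx":0,"dy":0,"dz":0,"hand":-1}]' >/dev/null;python3 s.py
```

```text
t 17.25 p [424.24  20.21   8.16] yaw -93.81 tilt [0.0007 0.0004] j6 1.626 F [-0.21 -0.48 -1.95] M [ 0.005 -0.004  0.008] op 39.91
```

Level, about 7 mm above the expected touch. I'll come down in 1 mm steps and watch Fz.

```bash
python3 -m jog '[{"wx":0,"wy":0,"wz":0,"dx":0,"dy":0,"dz":-1.5,"hand":-1},{"wx":0,"wy":0,"wz":0,"dx":0,"dy":0,"dz":-1.5,"hand":-1},{"wx":0,"wy":0,"wz":0,"dx":0,"dy":0,"dz":0,"hand":-1}]' >/dev/null;python3 s.py;python3 -m jog '[{"wx":0,"wy":0,"wz":0,"dx":-0.2,"dy":0,"dz":-1,"hand":-1},{"wx":0,"wy":0,"wz":0,"dx":0,"dy":0,"dz":0,"hand":-1}]' >/dev/null;python3 s.py;python3 -m jog '[{"wx":0,"wy":0,"wz":0,"dx":0,"dy":0,"dz":-0.7,"hand":-1},{"wx":0,"wy":0,"wz":0,"dx":0,"dy":0,"dz":0,"hand":-1}]' >/dev/null;python3 s.py
```

```text
t 17.5 p [424.43  20.3    5.07] yaw -93.8 tilt [0.0011 0.0004] j6 1.626 F [ 0.17 -0.15 -1.08] M [ 0.05   0.009 -0.043] op 40.21
t 17.67 p [424.36  20.33   4.07] yaw -93.8 tilt [0.0014 0.0004] j6 1.626 F [-0.69 -0.9  -1.76] M [-0.036 -0.024  0.006] op 40.36
t 17.83 p [424.46  20.34   3.38] yaw -93.8 tilt [0.0016 0.0004] j6 1.626 F [ 0.2  -0.23 -1.1 ] M [-0.007 -0.013 -0.009] op 40.29
```

```bash
for k in 1; do python3 -m jog '[{"wx":0,"wy":0.001,"wz":0,"dx":0,"dy":0,"dz":-0.7,"hand":-1},{"wx":0,"wy":0,"wz":0,"dx":0,"dy":0,"dz":0,"hand":-1}]' >/dev/null;python3 s.py;python3 -m jog '[{"wx":0,"wy":0,"wz":0,"dx":0,"dy":0,"dz":-0.6,"hand":-1},{"wx":0,"wy":0,"wz":0,"dx":0,"dy":0,"dz":0,"hand":-1}]' >/dev/null;python3 s.py;python3 -m jog '[{"wx":0,"wy":0,"wz":0,"dx":0,"dy":0,"dz":-0.5,"hand":-1},{"wx":0,"wy":0,"wz":0,"dx":0,"dy":0,"dz":0,"hand":-1}]' >/dev/null;python3 s.py; done
```

```text
t 18.0 p [424.58  20.32   2.73] yaw -93.8 tilt [0.0008 0.0004] j6 1.626 F [ 0.3   0.74 -2.14] M [-0.006 -0.016  0.008] op 39.83
t 18.17 p [424.67  20.31   2.1 ] yaw -93.8 tilt [0.0009 0.0004] j6 1.626 F [-0.91 -0.13 -1.27] M [ 0.003 -0.022 -0.001] op 40.08
t 18.33 p [424.7   20.31   1.57] yaw -93.8 tilt [0.0009 0.0004] j6 1.626 F [-0.13 -0.42 -0.92] M [ 0.028  0.014 -0.025] op 40.23
```

```bash
python3 -m jog '[{"wx":0,"wy":0.001,"wz":0,"dx":0,"dy":0,"dz":-0.5,"hand":-1},{"wx":0,"wy":0,"wz":0,"dx":0,"dy":0,"dz":0,"hand":-1}]' >/dev/null;python3 s.py;python3 -m jog '[{"wx":0,"wy":0,"wz":0,"dx":0,"dy":0,"dz":-0.4,"hand":-1},{"wx":0,"wy":0,"wz":0,"dx":0,"dy":0,"dz":0,"hand":-1}]' >/dev/null;python3 s.py;python3 -m jog '[{"wx":0,"wy":0,"wz":0,"dx":0,"dy":0,"dz":-0.4,"hand":-1},{"wx":0,"wy":0,"wz":0,"dx":0,"dy":0,"dz":0,"hand":-1}]' >/dev/null;python3 s.py
```

```text
t 18.5 p [424.69  20.3    1.02] yaw -93.8 tilt [-0.0001  0.0004] j6 1.626 F [ 0.03 -1.07 -2.03] M [-0.013 -0.063  0.024] op 39.69
t 18.67 p [424.89  20.3    0.99] yaw -93.8 tilt [-0.0001  0.0003] j6 1.626 F [-0.5  -0.38 -1.39] M [0.002 0.038 0.006] op 39.75
t 18.83 p [425.12  20.33   0.96] yaw -93.8 tilt [0.0002 0.0004] j6 1.626 F [ 0.22 -0.68 -0.45] M [ 0.027 -0.022  0.029] op 39.97
```

```bash
python3 -m jog '[{"wx":0,"wy":0,"wz":0,"dx":-0.3,"dy":0,"dz":-0.8,"hand":-1},{"wx":0,"wy":0,"wz":0,"dx":0,"dy":0,"dz":0,"hand":-1}]' >/dev/null;python3 s.py; python3 s.py;python3 -m jog '[{"wx":0,"wy":0,"wz":0,"dx":0,"dy":0,"dz":0,"hand":-1},{"wx":0,"wy":0,"wz":0,"dx":0,"dy":0,"dz":0,"hand":-1}]' >/dev/null;python3 s.py
python3 - <<'E'
from h import *
s=cap('side','s13.png');w=cap('wrist','w13.png'); o=np.zeros((480,800,3),np.uint8);o[:400,:400]=cv2.resize(cv2.imread('pics/s13.png')[230:330,280:380],(400,400),interpolation=cv2.INTER_CUBIC)
o[:400,400:]=cv2.resize(cv2.imread('pics/w13.png')[80:480,120:520],(400,400));cv2.imwrite('pics/z13.png',o)
E
```

```text
t 19.0 p [425.6   20.33   1.06] yaw -93.79 tilt [0.0013 0.0004] j6 1.626 F [ 0.73 -0.37 -0.57] M [ 0.027  0.025 -0.009] op 39.75
t 19.0 p [425.6   20.33   1.06] yaw -93.79 tilt [0.0013 0.0004] j6 1.626 F [ 0.73 -0.37 -0.57] M [ 0.027  0.025 -0.009] op 39.75
t 19.17 p [425.76  20.31   0.91] yaw -93.8 tilt [0.0019 0.0004] j6 1.626 F [-0.22 -0.57 -0.63] M [ 0.04  -0.005  0.043] op 39.55
```

View pics/z13.png

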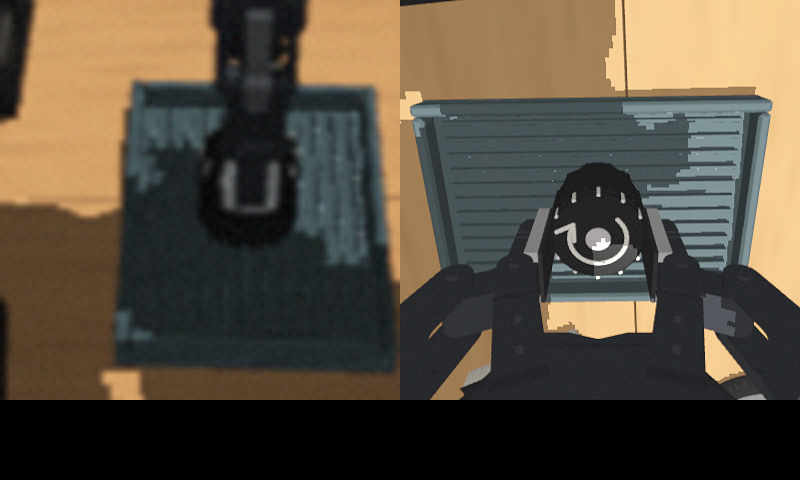

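```bash
python3 - <<'E'
from h import *
s=np.load('pics/s13.png.npz');w=np.load('pics/w13.png.npz')
for b in (0,5,10,15):
    P=[[425+21.4*np.cos(a),20.5+21.4*np.sin(a),z] for a in np.arange(0,6.3,.1) for z in(b,b+40)]
    q=np.array([proj(s,p) for p in P]); v=np.array([proj(w,p) for p in P])
    print(b,'side rows',q[:,1].min(),q[:,1].max(),'cols',q[:,0].min(),q[:,0].max(),'wrist rows',v[:,1].min(),v[:,1].max(),v[:,0].min(),v[:,0].max())
im=cv2.imread('pics/s13.png').max(2); print(im[280:300,340:346].tolist())
im=cv2.imread('pics/w13.png').max(2); print(im[234:256,314:320].mean(1).round().tolist())
E
```

```text
0 side rows 260.9 294.3 cols 329.1 354.4 wrist rows 240.1 354.8 269.7 365.1
5 side rows 258.7 292.2 cols 329.2 354.5 wrist rows 243.3 362.1 268.1 366.6
10 side rows 256.4 290.1 cols 329.2 354.7 wrist rows 246.7 369.7 266.5 368.2
15 side rows 254.2 287.9 cols 329.3 354.8 wrist rows 250.3 377.9 264.8 370.0
[[29, 24, 24, 27, 23, 32], [42, 47, 49, 46, 45, 53], [53, 67, 69, 64, 67, 63], [31, 37, 36, 38, 36, 37], [17, 16, 16, 16, 15, 15], [9, 15, 13, 14, 16, 12], [18, 15, 17, 15, 11, 15], [16, 13, 16, 14, 14, 19], [15, 12, 15, 16, 15, 16], [15, 15, 15, 13, 18, 14], [18, 13, 16, 12, 17, 11], [27, 32, 19, 16, 20, 25], [35, 37, 34, 29, 31, 36], [40, 44, 39, 34, 36, 39], [39, 43, 41, 44, 36, 36], [41, 41, 43, 38, 38, 34], [37, 44, 42, 39, 38, 37], [39, 45, 43, 35, 37, 36], [42, 44, 42, 37, 38, 35], [39, 42, 42, 37, 39, 40]]
[86.0, 85.0, 87.0, 88.0, 87.0, 88.0, 89.0, 83.0, 59.0, 30.0, 29.0, 31.0, 33.0, 32.0, 32.0, 31.0, 31.0, 30.0, 29.0, 30.0, 32.0, 32.0]
```

```bash
python3 -m jog '[{"wx":0,"wy":0.002,"wz":0,"dx":-1,"dy":0,"dz":-1.5,"hand":-1}]' >/dev/null;python3 s.py;python3 -m jog '[{"wx":0,"wy":0,"wz":0,"dx":0,"dy":0,"dz":0,"hand":-1}]' >/dev/null;python3 s.py
```

```text
t 19.35 p [425.9   20.32   0.73] yaw -93.79 tilt [0.0012 0.0004] j6 1.626 F [-5.59 -0.24 22.54] M [0.002 0.907 0.024] op 39.8
t 19.43 p [426.38  20.31   1.27] yaw -93.79 tilt [0.0018 0.0003] j6 1.626 F [ 0.56 -0.44 -1.57] M [-0.013 -0.069  0.051] op 39.92
```

Contact with the tray floor is confirmed. I'll settle and release slowly.

```bash
python3 -m jog '[{"wx":0,"wy":0.001,"wz":0,"dx":0,"dy":0,"dz":-0.3,"hand":-1}]' >/dev/null;python3 s.py; python3 -m jog '[{"wx":0,"wy":0,"wz":0,"dx":0,"dy":0,"dz":0,"hand":-0.05},{"wx":0,"wy":0,"wz":0,"dx":0,"dy":0,"dz":0,"hand":0.0},{"wx":0,"wy":0,"wz":0,"dx":0,"dy":0,"dz":0,"hand":0.05},{"wx":0,"wy":0,"wz":0,"dx":0,"dy":0,"dz":0,"hand":0.1},{"wx":0,"wy":0,"wz":0,"dx":0,"dy":0,"dz":0,"hand":0.2},{"wx":0,"wy":0,"wz":0,"dx":0,"dy":0,"dz":0,"hand":0.35},{"wx":0,"wy":0,"wz":0,"dx":0,"dy":0,"dz":0,"hand":0.35}]' ;python3 s.py
```

```text
t 19.52 p [426.73  20.3    1.18] yaw -93.79 tilt [0.0015 0.0003] j6 1.626 F [-0.01 -0.05 -2.05] M [-0.007  0.088  0.007] op 40.3
time: 20.1
ee_pos: [425.9, 20.3, 0.2]
tcp_rot: [-0.0, 0.999, -0.033, 0.0]
wrist_force: [0.2, 0.3, 0.1]
opening: 57.7
t 20.1 p [4.2594e+02 2.0300e+01 1.7000e-01] yaw -93.8 tilt [0.     0.0003] j6 1.626 F [0.16 0.33 0.11] M [-0.043 -0.007  0.003] op 57.68
```

```bash
python3 -m jog '[{"wx":0,"wy":0,"wz":0,"dx":0,"dy":0,"dz":5,"hand":0.35},{"wx":0,"wy":0,"wz":0,"dx":0,"dy":0,"dz":10,"hand":0.35},{"wx":0,"wy":0,"wz":0,"dx":0,"dy":0,"dz":10,"hand":0.35}]' >/dev/null;python3 s.py; python3 -m jog '[{"wx":0,"wy":0,"wz":0,"dx":0,"dy":0,"dz":15,"hand":0.35},{"wx":0,"wy":0,"wz":0,"dx":0,"dy":0,"dz":20,"hand":0.35},{"wx":0,"wy":0,"wz":0,"dx":0,"dy":0,"dz":35,"hand":0.35},{"wx":0,"wy":0,"wz":0,"dx":0,"dy":0,"dz":35,"hand":0.35},{"wx":0,"wy":0,"wz":0,"dx":0,"dy":0,"dz":35,"hand":0.35},{"wx":0,"wy":0,"wz":0,"dx":0,"dy":0,"dz":0,"hand":0.35}]' >/dev/null;python3 s.py
python3 - <<'E'
from h import *
s=cap('side','s14.png');w=cap('wrist','w14.png'); o=np.zeros((480,800,3),np.uint8);o[:400,:400]=cv2.resize(cv2.imread('pics/s14.png')[160:360,230:430],(400,400),interpolation=cv2.INTER_CUBIC)
o[:400,400:]=cv2.resize(cv2.imread('pics/w14.png')[80:480,120:520],(400,400));cv2.imwrite('pics/z14.png',o)
E
```

```text
t 20.35 p [423.35  20.33  24.66] yaw -93.8 tilt [-0.0055  0.0004] j6 1.626 F [-0.09 -0.95  0.38] M [ 0.01   0.045 -0.007] op 57.2
t 20.85 p [422.04  20.34 177.76] yaw -93.8 tilt [-0.0019  0.0004] j6 1.626 F [1.18 0.46 0.87] M [-0.009 -0.13   0.013] op 57.83
```

View pics/z14.png

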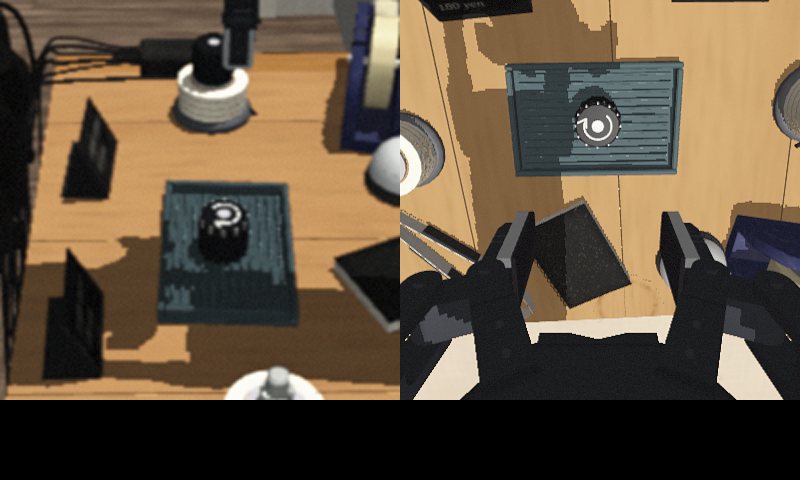

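The knob stands upright in the tray at z14 (222,228) and the plain knob is in place. I'll compare the tray, stands and plain knob with the first picture, then hand in.

```bash
python3 - <<'E'
from h import *
a=cv2.imread('pics/side0.png',0);b=cv2.imread('pics/s14.png',0)
for n,(x,y,w,h) in dict(tray_corner=(305,295,40,35),tray_corner2=(350,295,35,35),price0=(250,280,40,75),price2=(258,205,38,60),plain=(315,175,45,55)).items():
    r=cv2.matchTemplate(b[y-8:y+h+8,x-8:x+w+8],a[y:y+h,x:x+w],cv2.TM_CCOEFF_NORMED);_,m,_,l=cv2.minMaxLoc(r);print(n,round(m,3),l[0]-8,l[1]-8)
print(order.hand_in())
E
```

```text
tray_corner 0.683 0 0
tray_corner2 0.552 -8 1
price0 0.819 0 -1
price2 0.999 0 0
plain 0.925 0 0
the job is handed in; nothing more can be done
None
```

I unscrewed the marked knob clockwise and stood it upright near the middle of the coin tray. The job is handed in, at about 21 s of the 72 s allowed.

- **Unscrewing:** I turned it about 195° while following its climb of about 12.7 mm. The thread seemed to let go near 190°, when the upward push of about 2 N disappeared. Only the knob's weight was felt during the lift.
- **First grasp:** it closed on air above the knob, because the fingertips sat about 26 mm higher than I had reckoned. Nothing was touched, and the second grasp held.
- **Setting down:** while feeling for the tray floor, one step pressed to a brief 22 N peak, firmer than I wanted. I then released it slowly, and it did not tip.

**Last checks:**
- **Pictures:** the last ones show the knob upright in the tray, the bare spindle, and the plain knob still in place. The plain knob's turn was never measured, but the arm did not go near it.
- **Comparison with the first picture:** one tray corner, price_stand_2 and the plain stand showed no shift. The other price stand matched to within 1 pixel.
- **One disagreement:** the second tray corner matched poorly (score 0.55, shift of −8 px). I put this down to the changed shadow, since the first corner showed no shift, but I did not check it further before handing in.

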